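# Open the carton and draw the inspection camera out to its mark

## Robot

A 7-joint arm with a two-finger parallel gripper is mounted at the origin on the work surface. World frame = base frame: x ahead of the robot, y to its left, z up, the work surface at z = 0. Lengths are in m, angles in rad, forces in N, time in s.
With the tool pointing down it reaches from about 0.35 to 0.9 m from the base axis. Payload 19.9 kg.
Tool frame: the origin (TCP) lies on the front face of the gripper's body, between the roots of the fingers; the fingertips stand 97 mm ahead of it and the grasp point (between the pads) lies 78 mm ahead of it; x points along the fingers, y is the direction in which the jaws open and shut, and the axes are right-handed (so a half turn about x gives the same grasp; the last joint's range is limited). The gripper opens to 94 mm and grips with 3 to 60 N. Pads are 16 mm wide; open, the fingers measure 119 mm over their backs; the gripper's body (75 mm by 177 mm) begins 78 mm behind the grasp point.
Start: joints at [1.208, 0.417, -0.01, 1.614, 0.005, 1.111, -0.053], TCP at [0.197, -0.593, 0.303] pointing down, gripper open.
Joint ranges: [-2.81, 2.81], [-0.39, 2.02], [-1.27, 1.25], [0.06, 2.57], [-1.19, 4.33], [0.19, 2], [-2.82, 2.82]. Speed limits (rad/s): [1.89, 1.89, 2.39, 2.39, 3.01, 3.01, 3.01].

## Interface

Orientations are given as a unit quaternion [x, y, z, w].
In Python, from plant import * gives the robot as it stands.
- The arm moves only by the tool step_arm, never from a script. Its argument "targets" is text: rows parted by semicolons, each of 7 numbers parted by spaces: the shift along the tool's x, y, z in m, then the turn, a rotation vector about the tool's x, y, z in rad, then the opening, from 0 (shut) to 1 (fully open). A call has 1 to 12 rows; each row is the pose to reach, as a shift and turn from the pose measured when the call began, along the tool's axes at that moment; what a row does not reach only later rows make up. A row lasts 1/12 s, in which the tool goes at most 41.7 mm and 7.16 degrees, less where a joint would pass 70% of its speed; a pose out of reach is approached as far as the arm can. A call with a gripper value outside its range is refused whole. The fingers move at their own pace and stop on an object; "squeeze" is the grip in N (left out, the last holds). Time passes only in rows, so rows that repeat a pose let the fingers close. It gives the time, the measured TCP pose, the force and the opening at its end, in the units of the state.
- get_state(): the state, without advancing time (a new reading comes with each control period).
- camera(name): name is "side" or "top"; returns a dict with "pixels" (384x512x3 uint8, red, green, blue), "fx", "fy", "cx", "cy" (pixels), "R" (3x3) and "t" (3): a world point X has camera coordinates R X + t. Camera axes: x right, y down, z forward; pixel columns grow to the right and rows downward; lengths in m; the calibration is good to about 2 mm. A picture is of the moment at which its call begins. There is no depth.
- job_done(): hands the job in, once; it reports no verdict.
The state is a dict: "time": time; "qpos": joint angles; "dq": joint speeds; "joint_torque": joint torques, N m; "eef_pos": TCP position; "orientation": TCP orientation; "ft_force": force on the tool from outside, world axes, zero at the start; "torque": the same for the moment, N m; "opening": opening from 0.0 (shut) to 1.0 (fully open).
Only numpy, scipy, OpenCV 4.12 (cv2) and the standard library are available. Lean on these libraries where they do the work, as an engineer would, in place of code of your own. Each camera call takes 0.05 s, during which the arm holds its last target.

## Task

The carton of copper cans is due for its inspection picture: first fold both of its long top flaps right back, well past upright, so that the cans lie open. Then push the lock button on the camera boom's sleeve fully down and draw the boom out by the upright grip on its head until the 150 mm mark (the third full-width line) stands at the mouth of the sleeve, with the camera over the cans. The boom springs back if let go, so finish while still gripping it there, steady at the mark, and leave the other things on the bench alone.

Things in the scene. Friction and masses are not known exactly. Their poses are not given: they have to be found in the camera images.
- carton: Cardboard carton, fixed: 140 mm along its x, 200 along y, 90 high, walls 4 mm. Origin at the centre of its underside, z up. Inside stand twelve copper cans, tops 64 mm and wire leads 80 mm above the bench. End flaps already hang down outside the end walls (out to 120 mm along y). Two long top flaps, near (-x) and far (+x), hinged along y on the long walls' upper edges, stand partly open.
- flap_near (a joint): Angle of the near (-x) long flap, rad: 0 closed flat, 1.57 upright, larger folded back outwards (stop 2.8); counts as folded back above 1.9. Starts at 0.8 to 1.15. Flap 69 mm from hinge to free edge, 198 mm long, 4 mm thick; stays where it is left; about 1 N at its edge moves it. It opens when pushed outwards from inside, from between the two flaps.
- flap_far (a joint): The same for the far (+x side) long flap.
- flap_near_hinge (a point): Middle of the near flap's hinge line: at carton x = -70 mm, y = 0, 90 mm above the bench.
- flap_far_hinge (a point): Middle of the far flap's hinge line: at carton x = +70 mm, y = 0, 90 mm above the bench.
- flap_near_edge (a point): Middle of the near flap's free edge, 69 mm from its hinge.
- flap_far_edge (a point): Middle of the far flap's free edge, 69 mm from its hinge.
- stand: Boom stand, fixed: steel base plate, column 28 mm thick, 284 mm tall, and a level square aluminium sleeve 36 x 36 mm, 240 mm long, its centre line 215 mm above the bench. Origin on the bench under that line; the column is 45 mm off at +x. The boom slides out along the stand's +y, over the carton (stand and carton axes nearly parallel); the sleeve's mouth is at y = +160 mm.
- sleeve_mouth (a point): Middle of the top edge of the sleeve's mouth (black collar), where the scale is read, 233 mm above the bench.
- lock (a joint): Lock button, m pressed: 0 = up, boom locked; 0.008 = fully down, boom free (counts as pressed above 0.006). Needs a push of about 3 N straight down and stays down when let go.
- lock_top (a point): Centre of the top face of the lock button, a black mushroom 26 mm across on top of the sleeve, 40 mm behind the mouth; 256 mm above the bench when up.
- boom (a joint): How far the boom is drawn out, m: 0 home, 0.150 = the 150 mm mark at the sleeve's mouth (stop at 0.175). The tube's top has short lines every 10 mm, full-width lines at 50, 100 and 150 mm. A spring always pulls it home, 4 N at home to 5.2 N at the mark. Locked at home while the button is up.
- boom_grip (a point): Centre of the upright black grip on the boom's head, moving with it: a plate 18 mm thick (along stand x), 28 mm long (stand y). This point is 261 mm above the bench, 20 mm below the grip's top, 26 mm above the head block (44 x 40 mm), 25 mm beyond the mouth when home. The camera hangs below, down to 153 mm above the bench.
- loose_can: A single copper can, 36 mm across, 60 mm tall, standing on the bench beyond the carton's +y end; leave alone. Origin at the centre of its underside.
- tape_roll: Roll of brown packing tape lying flat, 100 mm across, 48 mm high, on the bench near the stand; leave alone. Origin at the centre of its underside.
- screwdriver: Screwdriver 170 mm long lying on the bench in front (-x) of the carton; leave alone. Origin about its middle, underneath.

How it is judged:
By the outcome, as a careful person would: the job done as asked, in the order asked, and still so for the second after the job is handed in, while the arm keeps its last pose, push and grip.
It also fails if it takes over 54 s, if anything falls off the work surface, if the arm or the gripper's body presses on something with over 40 N, if the wrist force passes 120 N, or if a joint passes its speed limit or range.

## Working session

There is one attempt and no reset: what is moved stays moved. The work goes in short steps, Python scripts to look and compute and a tool call to move; the robot and the scene stay as the last step left them, time stands still between calls to the robot, and variables do not carry over. Pictures are saved under pics/ and viewed, and the job is handed in when it is done.

Besides the shell and the picture viewer there is one more tool, called after "Call:" as name(argument=value, ...) on one line, values as JSON. step_arm: Moves the arm, as the interface text tells. Its arguments: {"type":"object","properties":{"targets":{"type":"string"},"squeeze":{"type":"number"}},"required":["targets"]}

```bash
mkdir -p pics; cat > h.py <<'E'
from plant import *
import numpy as np, cv2
def snap(n):
    out={}
    for c in ("top","side"):
        d=camera(c); out[c]=d
        cv2.imwrite(f"pics/{n}_{c}.png",cv2.resize(d["pixels"][:,:,::-1],(768,576),interpolation=cv2.INTER_CUBIC))
        np.savez(f"pics/{n}_{c}.npz",**d)
    return out
def load(n,c): return dict(np.load(f"pics/{n}_{c}.npz"))
def ray(d,u,v):
    R=np.array(d["R"]);t=np.array(d["t"]);o=-R.T@t
    w=R.T@np.array([(u-d["cx"])/d["fx"],(v-d["cy"])/d["fy"],1]);return o,w/np.linalg.norm(w)
def onz(d,u,v,z):
    o,w=ray(d,u,v);return o+w*(z-o[2])/w[2]
def proj(d,X):
    p=np.array(d["R"])@np.array(X)+np.array(d["t"]);return np.array([d["fx"]*p[0]/p[2]+d["cx"],d["fy"]*p[1]/p[2]+d["cy"]])
def two(d1,p1,d2,p2):
    o1,w1=ray(d1,*p1);o2,w2=ray(d2,*p2)
    s=np.linalg.lstsq(np.c_[w1,-w2],o2-o1,rcond=None)[0]
    a=o1+s[0]*w1;b=o2+s[1]*w2;return (a+b)/2,np.linalg.norm(a-b)
E
python3 - <<'E'
from h import *
s=get_state();print(s)
o=snap("a")
for c in o: print(c,-np.array(o[c]["R"]).T@o[c]["t"],np.round(o[c]["R"],2),o[c]["fx"],o[c]["cx"])
E
```

```text
{'time': 0.0, 'qpos': array([ 1.20849999,  0.41793939, -0.01031059,  1.61419013,  0.00473717,
        1.11066532, -0.05296729]), 'dq': array([ 0.00122805, -0.00018554, -0.00227695,  0.00098281,  0.00061617,
       -0.00010029, -0.00106733]), 'joint_torque': array([-2.41073167e-04, -8.51234150e+01,  6.38329145e-01, -4.25995588e+01,
       -4.89308161e-02,  1.86344830e-02,  1.48240833e-04]), 'eef_pos': array([ 0.19698718, -0.592871  ,  0.30204006]), 'orientation': array([-0.69791845, -0.11335821,  0.69813441, -0.11255261]), 'ft_force': array([-0.43048465, -0.3928216 ,  0.23373291]), 'torque': array([ 0.02078842, -0.00545595, -0.0018681 ]), 'opening': 0.9982979523480648}
top [0.43895939 0.04944991 1.23869297] [[ 0.   -1.    0.02]
 [-0.98 -0.01 -0.18]
 [ 0.18 -0.01 -0.98]] 454.9242758088826 249.22310139054062
side [0.18925438 0.586716   0.92511149] [[-0.79 -0.61 -0.01]
 [-0.45  0.6  -0.66]
 [ 0.41 -0.52 -0.75]] 386.0191121929508 248.62750319102844
```

View pics/a_top.png

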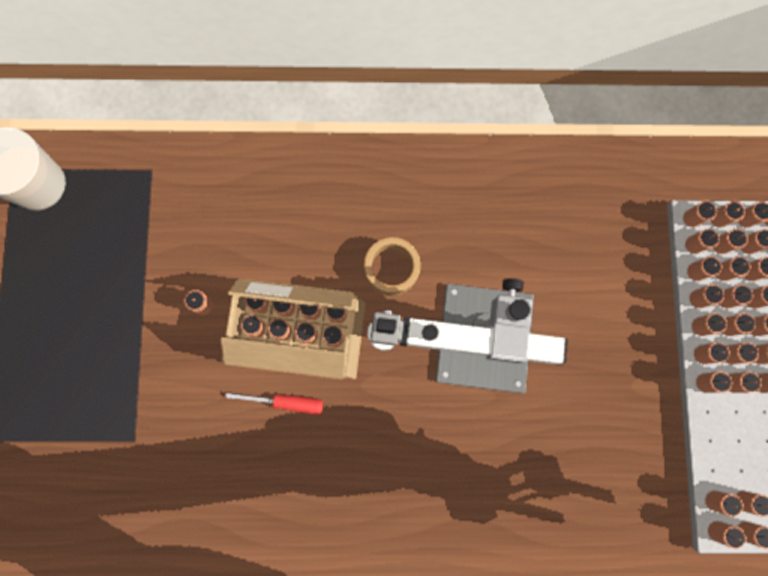

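View pics/a_side.png

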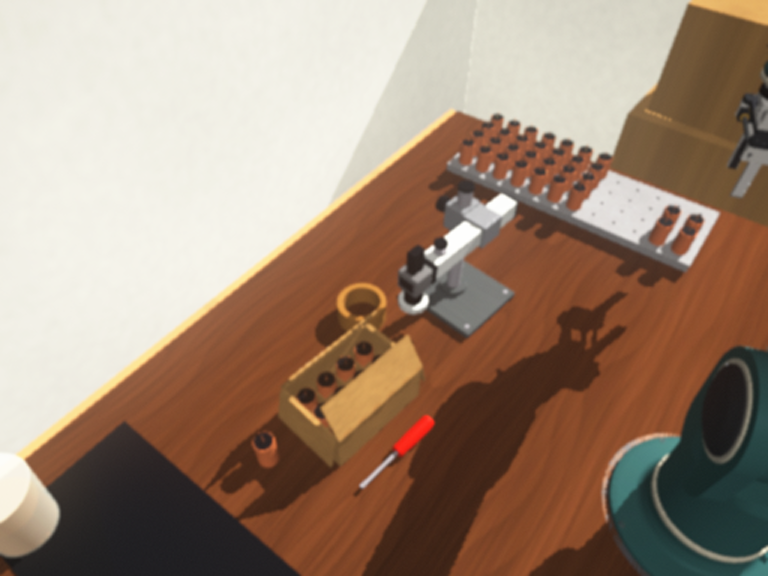

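The top view (768 px wide) shows the carton around (293,330), the boom grip at (387,326), the lock button at (430,332), the tape at (393,264) and the screwdriver at (275,403). I'll zoom in to measure.

```bash
python3 - <<'E'
from h import *
d=load("a","top");p=d["pixels"][180:270,140:390,::-1]
cv2.imwrite("pics/a_topz.png",cv2.resize(p,None,fx=3.2,fy=3.2*1,interpolation=cv2.INTER_CUBIC))
d=load("a","side");p=d["pixels"][110:330,160:360,::-1]
cv2.imwrite("pics/a_sidez.png",cv2.resize(p,None,fx=2.7,fy=2.7,interpolation=cv2.INTER_CUBIC))
E
```

```text
(no output)
```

View pics/a_topz.png

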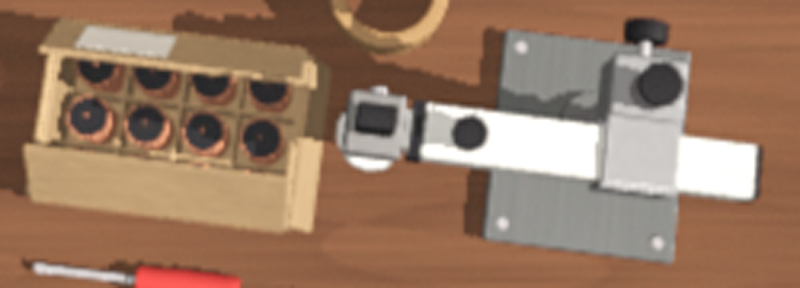

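View pics/a_sidez.png

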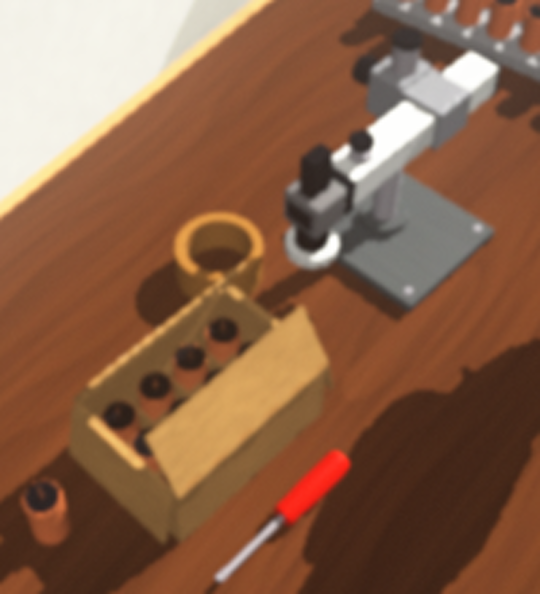

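```bash
python3 - <<'E'
from h import *
d=load("a","top")
f=lambda u,v:(140+u/3.2-.34,180+v/3.2-.34)
def q(n,u,v,z): print(n,np.round(onz(d,*f(u,v),z),4))
q("lock",470,132,.256);q("grip",376,117,.281);q("mouthTop",424,130,.233);q("rear",760,172,.233)
q("mouth corner a",428,103,.233);q("mouth corner b",420,158,.233)
q("rear corner a",762,146,.233);q("rear b",757,199,.233)
for n,u,v in (("near hinge L",26,200),("near hinge R",287,233),("far hinge L",50,20),("far hinge R",318,48)): q(n,u,v,.09)
for n,u,v in (("near edge L",30,145),("near edge R",292,170)): q(n,u,v,.148)
for n,u,v in (("far edge L",40,50),("far edge R",303,77)): q(n,u,v,.148)
q("tape",390,0,.048)
q("sd",135,275,.02);q("sdtip",30,265,.01)
s=load("a","side")
g=lambda u,v:(160+u/2.7-.3,110+v/2.7-.3)
print(two(d,f(470,132),s,g(360,138)),two(d,f(376,117),s,g(317,155)))
for n,a,b in (("nL",(30,145),(150,440)),("nR",(292,170),(303,310)),("hL",(26,200),(178,495)),("hR",(287,233),(328,362)),("fL",(40,50),(92,385)),("fR",(303,77),(222,290))):
  print(n,two(d,f(*a),s,g(*b)))
E
```

```text
lock [ 0.5399 -0.0466  0.256 ]
grip [0.547 0.018 0.281]
mouthTop [ 0.5435 -0.0169  0.233 ]
rear [ 0.5153 -0.2495  0.233 ]
mouth corner a [ 0.5623 -0.0198  0.233 ]
mouth corner b [ 0.5241 -0.014   0.233 ]
rear corner a [ 0.5333 -0.2518  0.233 ]
rear b [ 0.4967 -0.2466  0.233 ]
near hinge L [0.5022 0.2855 0.09  ]
near hinge R [0.4773 0.0813 0.09  ]
far hinge L [0.6453 0.2724 0.09  ]
far hinge R [0.6237 0.058  0.09  ]
near edge L [0.5399 0.2723 0.148 ]
near edge R [0.522  0.0764 0.148 ]
far edge L [0.6118 0.2677 0.148 ]
far edge R [0.5921 0.0688 0.148 ]
tape [ 0.6713 -0.0014  0.048 ]
sd [0.445  0.2079 0.02  ]
sdtip [0.453  0.2964 0.01  ]
(array([ 0.54099031, -0.04632344,  0.2538578 ]), np.float64(0.0019721638885725357)) (array([0.5475569 , 0.01797696, 0.27771761]), np.float64(0.0004251178591840165))
nL (array([0.5391197 , 0.27295716, 0.14060898]), np.float64(0.0033018633802573104))
nR (array([0.52004996, 0.07528303, 0.13382287]), np.float64(0.006661272771306171))
hL (array([0.50100561, 0.28298877, 0.10061432]), np.float64(0.0013698060292723975))
hR (array([0.47836213, 0.08184626, 0.08966792]), np.float64(0.0024314495444282868))
fL (array([0.61031119, 0.26639323, 0.15205336]), np.float64(0.0019145965109564804))
fR (array([0.60664464, 0.07376606, 0.09403582]), np.float64(0.015907728020708865))
```

```bash
cat >> h.py <<'E'
from scipy.spatial.transform import Rotation as Ro
def tgt(p,yaw,sgn=1):
    """shift+rotvec in tool frame; tool down, jaw axis along sgn*(cos yaw,sin yaw)"""
    s=get_state();R0=Ro.from_quat(s["orientation"])
    x=np.array([0,0,-1.]);y=sgn*np.array([np.cos(yaw),np.sin(yaw),0]);
    R1=Ro.from_matrix(np.c_[x,y,np.cross(x,y)])
    sh=R0.inv().apply(np.array(p)-s["eef_pos"]);rv=(R0.inv()*R1).as_rotvec()
    return np.round(np.r_[sh,rv],4)
E
python3 - <<'E'
from h import *
s=get_state();print(np.round(Ro.from_quat(s["orientation"]).as_matrix(),3))
for sg in (1,-1): print(tgt((.57,.19,.42),np.radians(-6.5),sg))
print(tgt((.36,-.3,.42),np.radians(-6.5),-1),tgt((.5,.1,.42),np.radians(-6.5),-1))
E
```

```text
[[-0.     0.315 -0.949]
 [ 0.001 -0.949 -0.315]
 [-1.    -0.001  0.   ]]
[-1.1730e-01 -6.2550e-01 -6.0080e-01 -1.1365e+00 -5.0000e-04  1.0000e-03]
[-1.1730e-01 -6.2550e-01 -6.0080e-01  2.0051e+00  1.1000e-03  6.0000e-04]
[-1.1770e-01 -2.2670e-01 -2.4700e-01  2.0051e+00  1.1000e-03  6.0000e-04] [-1.1740e-01 -5.6210e-01 -5.0600e-01  2.0051e+00  1.1000e-03  6.0000e-04]
```

Call:
step_arm(targets="-0.04 -0.01 -0.01 -0.05 0 0 0; -0.08 -0.03 -0.03 -0.12 0 0 0; -0.117 -0.055 -0.053 -0.2 0 0 0; -0.117 -0.082 -0.079 -0.3 0 0 0; -0.117 -0.11 -0.106 -0.4 0 0 0; -0.117 -0.138 -0.133 -0.5 0 0 0; -0.117 -0.166 -0.16 -0.6 0 0 0; -0.117 -0.194 -0.187 -0.7 0 0 0; -0.117 -0.222 -0.214 -0.8 0 0 0; -0.117 -0.25 -0.241 -0.9 0 0 0; -0.117 -0.278 -0.267 -1.0 0 0 0; -0.117 -0.306 -0.294 -1.1 0 0 0", squeeze=15)

```text
time: 1.1
eef_pos: [0.3797, -0.2081, 0.4194]
orientation: [-0.535, -0.463, 0.535, -0.462]
ft_force: [1.6, 0.3, -0.1]
opening: 0.184
```

```bash
python3 - <<'E'
from h import *
print(get_state()["qpos"],get_state()["opening"]);print(tgt((.563,.172,.40),np.radians(-6.5)))
E
```

```text
[ 0.85278998 -0.02557454 -0.41106782  1.88580441 -0.01098084  1.28007153
  0.29971856] 0.18438163560328735
[ 0.0195  0.1264 -0.4026 -0.0318 -0.0005  0.0007]
```

Call:
step_arm(targets="0.0 0.012 -0.038 -0.01 0 0 0; 0.0 0.024 -0.076 -0.02 0 0 0; 0.0 0.036 -0.114 -0.03 0 0 0; 0.0 0.048 -0.152 -0.032 0 0 0; 0.0 0.06 -0.19 -0.032 0 0 0; 0.0 0.072 -0.228 -0.032 0 0 0; 0.0 0.084 -0.266 -0.032 0 0 0; 0.005 0.096 -0.304 -0.032 0 0 0; 0.01 0.108 -0.342 -0.032 0 0 0; 0.02 0.118 -0.375 -0.032 0 0 0; 0.02 0.127 -0.402 -0.032 0 0 0; 0.02 0.127 -0.402 -0.032 0 0 0")

```text
time: 2.1
eef_pos: [0.5639, 0.1762, 0.3982]
orientation: [-0.526, -0.474, 0.526, -0.471]
ft_force: [-0.1, 0.6, 0.5]
opening: 0.01
```

```bash
python3 - <<'E'
from h import *
s=get_state();print(s["qpos"],s["opening"],s["eef_pos"]);print(tgt((.566,.175,.215),np.radians(-6.5)))
o=snap("b")
for c in o:
  q=proj(o[c],(.565,.172,.12)).astype(int);print(c,q)
  im=o[c]["pixels"][max(q[1]-95,0):q[1]+95,max(q[0]-130,0):q[0]+130,::-1]
  cv2.imwrite(f"pics/b_{c}z.png",cv2.resize(im,None,fx=3,fy=3,interpolation=cv2.INTER_CUBIC))
E
```

```text
[ 0.22749194  0.37028188 -0.76277669  1.56022379  0.25702313  1.31718347
 -0.67464025] 0.01013904869616524 [0.56389738 0.17623048 0.39816054]
[ 0.1831  0.0028  0.0015  0.0053 -0.0027  0.0033]
top [192 216]
side [233 243]
```

View pics/b_topz.png

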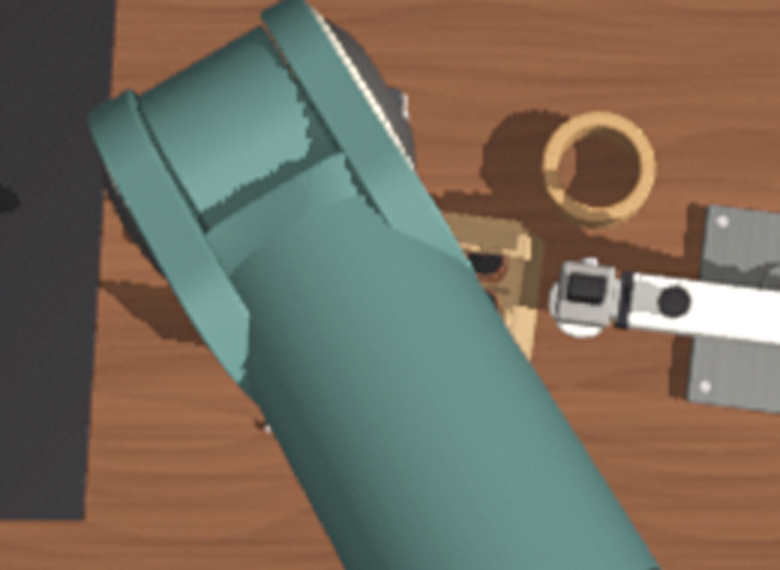

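View pics/b_sidez.png

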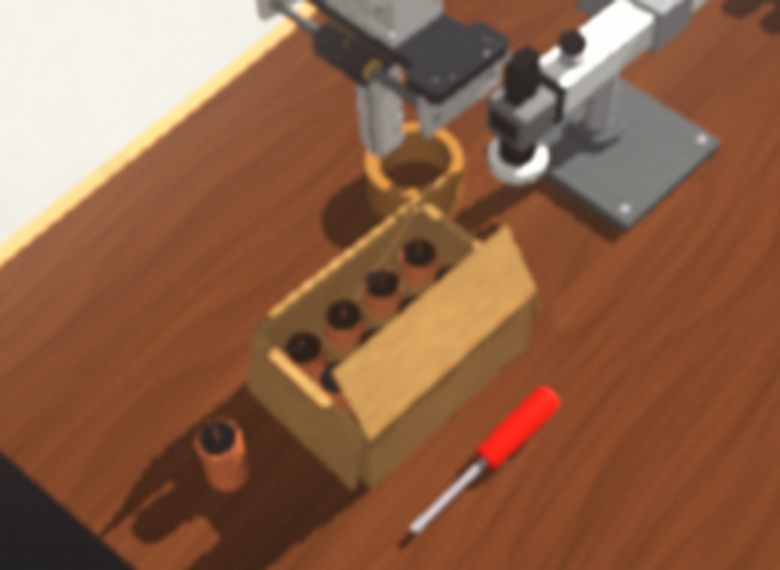

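Call:
step_arm(targets="0.04 0.003 0.001 0.005 -0.003 0.003 0; 0.08 0.003 0.001 0.005 -0.003 0.003 0; 0.115 0.003 0.001 0.005 -0.003 0.003 0; 0.15 0.003 0.001 0.005 -0.003 0.003 0; 0.17 0.003 0.001 0.005 -0.003 0.003 0; 0.183 0.003 0.001 0.005 -0.003 0.003 0; 0.183 0.003 0.001 0.005 -0.003 0.003 0")

```text
time: 2.78
eef_pos: [0.5652, 0.1697, 0.2139]
orientation: [-0.527, -0.469, 0.53, -0.47]
ft_force: [-0.3, 0.1, 0.7]
opening: 0.006
```

```bash
python3 - <<'E'
from h import *
s=get_state();print(s["qpos"],s["opening"],s["eef_pos"]);
u=np.array([.9945,-.1045])
for a in(-.09,.09):
  p=np.array([.563,.172])+u*a;print(tgt((*p,.215),np.radians(-6.5)))
o=snap("c")
im=o["side"]["pixels"][120:310,100:360,::-1]
cv2.imwrite(f"pics/c_sidez.png",cv2.resize(im,None,fx=3,fy=3,interpolation=cv2.INTER_CUBIC))
E
```

```text
[ 0.16913422  0.54562629 -0.68111378  1.76261804  0.40640313  0.98176448
 -0.79016428] 0.005546808663906346 [0.56524917 0.16970104 0.21387058]
[-0.001  -0.0925 -0.0009 -0.0041  0.0035  0.0019]
[-0.0013  0.0875 -0.0032 -0.0041  0.0035  0.0019]
```

View pics/c_sidez.png

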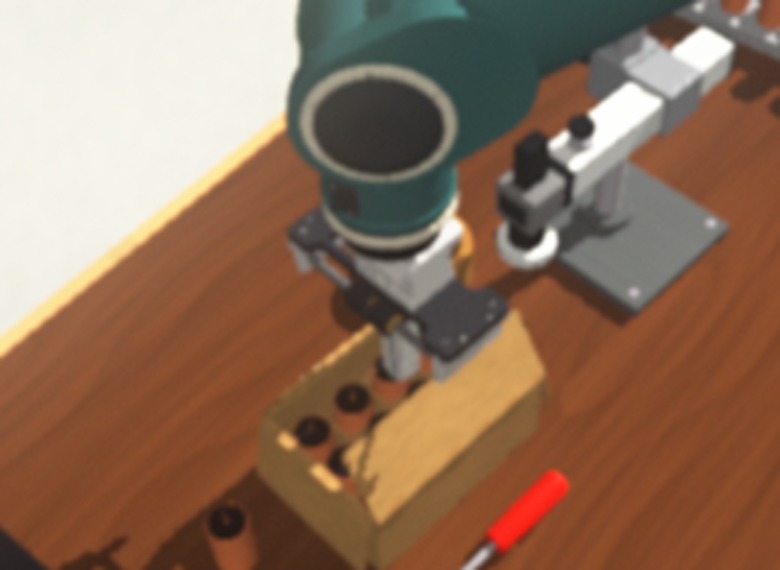

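The fingers stand between the flaps with no contact force. Next I push the near flap back.

Call:
step_arm(targets="-0.001 -0.012 -0.001 0 0 0 0; -0.001 -0.024 -0.001 0 0 0 0; -0.001 -0.036 -0.001 0 0 0 0; -0.001 -0.048 -0.001 0 0 0 0; -0.001 -0.06 -0.001 0 0 0 0; -0.001 -0.07 -0.001 0 0 0 0; -0.001 -0.08 -0.001 0 0 0 0; -0.001 -0.088 -0.001 0 0 0 0; -0.001 -0.095 -0.001 0 0 0 0; -0.001 -0.095 -0.001 0 0 0 0")

```text
time: 3.72
eef_pos: [0.4711, 0.1831, 0.218]
orientation: [-0.528, -0.469, 0.528, -0.471]
ft_force: [-1.1, 0.5, 0.3]
opening: 0.009
```

```bash
python3 - <<'E'
from h import *
s=get_state();print(s["qpos"],s["opening"],s["eef_pos"]);
u=np.array([.9945,-.1045])
for a in(0,.095,):
  p=np.array([.563,.172])+u*a;print(tgt((*p,.215),np.radians(-6.5)))
o=snap("d")
im=o["side"]["pixels"][120:310,100:360,::-1]
cv2.imwrite(f"pics/d_sidez.png",cv2.resize(im,None,fx=3,fy=3,interpolation=cv2.INTER_CUBIC))
E
```

```text
[ 0.18097985  0.40139376 -0.73911118  1.96786388  0.34652875  0.89961975
 -0.85422353] 0.009431768001422746 [0.47107618 0.18307583 0.21801119]
[ 0.0032  0.0926  0.0003 -0.0028  0.0022 -0.0018]
[ 0.0034  0.1876 -0.0008 -0.0028  0.0022 -0.0018]
```

View pics/d_sidez.png

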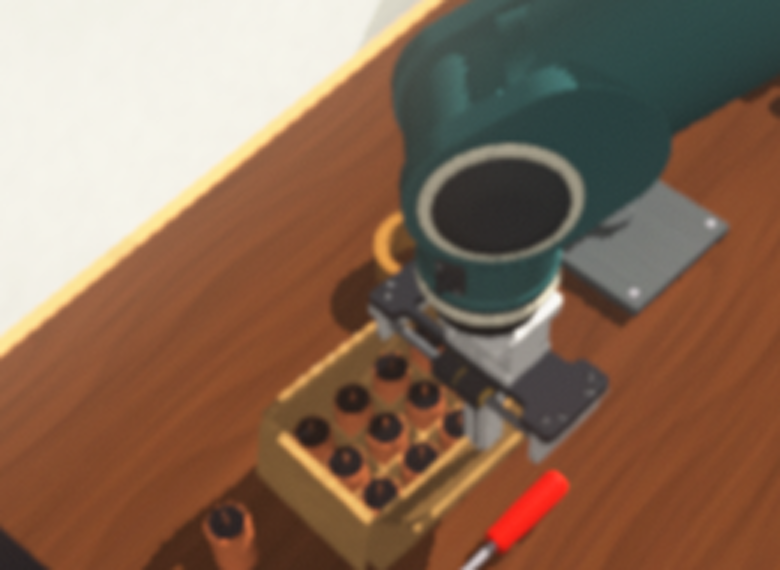

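The near flap is folded out: its thin edge now lies outside the wall, around (430,520). Now the far flap.

Call:
step_arm(targets="0.002 0.03 0 0 0 0 0; 0.003 0.06 0 0 0 0 0; 0.003 0.09 0 0 0 0 0; 0.003 0.11 0 0 0 0 0; 0.003 0.122 -0.001 0 0 0 0; 0.003 0.134 -0.001 0 0 0 0; 0.003 0.146 -0.001 0 0 0 0; 0.003 0.158 -0.001 0 0 0 0; 0.003 0.17 -0.001 0 0 0 0; 0.003 0.18 -0.001 0 0 0 0; 0.003 0.188 -0.001 0 0 0 0; 0.003 0.19 -0.001 0 0 0 0")

```text
time: 4.82
eef_pos: [0.662, 0.1611, 0.2146]
orientation: [-0.528, -0.469, 0.529, -0.47]
ft_force: [-1.5, -0.3, 1.2]
opening: 0.005
```

```bash
python3 - <<'E'
from h import *
s=get_state();print(s["qpos"],s["opening"],s["eef_pos"]);
u=np.array([.9945,-.1045])
for a in(0,.095,):
  p=np.array([.563,.172])+u*a;print(tgt((*p,.215),np.radians(-6.5)))
o=snap("e")
im=o["side"]["pixels"][120:310,100:360,::-1]
cv2.imwrite(f"pics/e_sidez.png",cv2.resize(im,None,fx=3,fy=3,interpolation=cv2.INTER_CUBIC))
E
```

```text
[ 0.140847    0.68796475 -0.64074784  1.51784332  0.44645451  1.08475555
 -0.71973817] 0.0052413515532703705 [0.66203651 0.1611281  0.21464536]
[-0.0005 -0.0996  0.0009 -0.0046  0.002  -0.0013]
[-0.0004 -0.0046 -0.0004 -0.0046  0.002  -0.0013]
```

View pics/e_sidez.png

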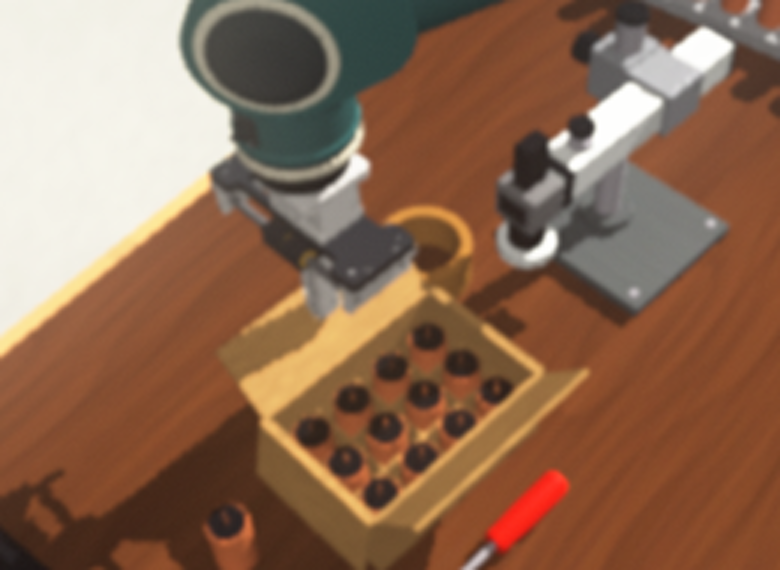

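Both flaps now stand well outside the walls. Next I back off, rise and go above the lock button.

```bash
python3 - <<'E'
from h import *
print(tgt((.58,.15,.40),np.radians(-6.5)));print(tgt((.5405,-.0465,.42),np.radians(-6.5)))
E
```

```text
[-0.1852 -0.079   0.0213 -0.0039  0.0019 -0.0015]
[-0.2049 -0.0952  0.2211 -0.0039  0.0019 -0.0015]
```

Call:
step_arm(targets="-0.015 -0.03 0 0 0 0 0; -0.05 -0.045 0 0 0 0 0; -0.09 -0.055 0.005 0 0 0 0; -0.13 -0.065 0.01 0 0 0 0; -0.17 -0.075 0.02 0 0 0 0; -0.195 -0.08 0.05 0 0 0 0; -0.205 -0.085 0.085 0 0 0 0; -0.205 -0.09 0.125 0 0 0 0; -0.205 -0.095 0.165 -0.004 0.002 -0.001 0; -0.205 -0.095 0.2 -0.004 0.002 -0.001 0; -0.205 -0.095 0.221 -0.004 0.002 -0.001 0; -0.205 -0.095 0.221 -0.004 0.002 -0.001 0")

```text
time: 5.92
eef_pos: [0.5398, -0.0513, 0.4201]
orientation: [-0.529, -0.469, 0.529, -0.47]
ft_force: [0.9, -0.4, 0.0]
opening: 0.003
```

```bash
python3 - <<'E'
from h import *
s=get_state();print(s["qpos"],s["opening"],s["eef_pos"],s["dq"]);
print(tgt((.5405,-.0465,.36),np.radians(-6.5)))
o=snap("f")
q=proj(o["side"],(.54,-.046,.256));print(q)
q=q.astype(int)
im=o["side"]["pixels"][q[1]-60:q[1]+60,q[0]-80:q[0]+80,::-1]
cv2.imwrite(f"pics/f_sidez.png",cv2.resize(im,None,fx=4.5,fy=4.5,interpolation=cv2.INTER_CUBIC))
E
```

```text
[ 0.61967296  0.2340129  -0.69258636  1.64686885  0.15564783  1.31614355
 -0.2185029 ] 0.003431703017972405 [ 0.53976793 -0.0512588   0.42005502] [-0.05990313  0.01093505 -0.05423126 -0.0065837  -0.00408554 -0.00178519
 -0.07882376]
[ 0.06    0.0001 -0.0049 -0.0062  0.0019 -0.0005]
[293.74576013 160.48326487]
```

View pics/f_sidez.png

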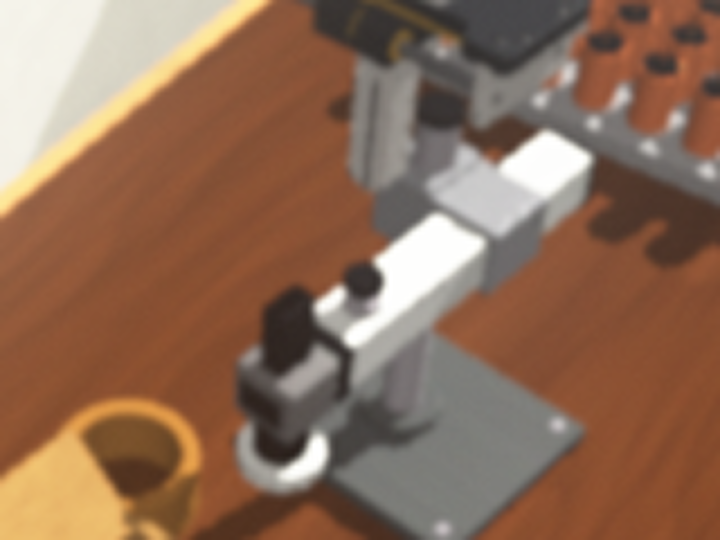

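View pics/f_top.png

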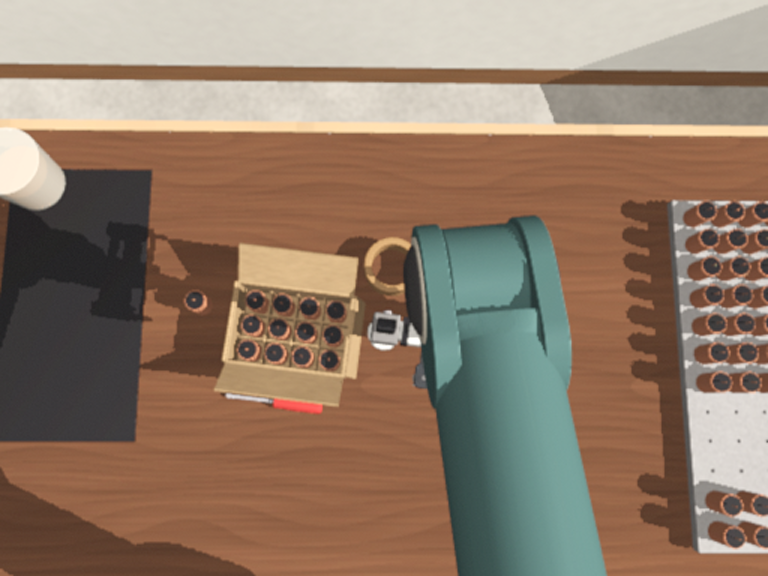

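Side view: fingertips are above the lock button (360,278 in the crop) and clear of the column. Both flaps are still folded. Pressing the button.

Call:
step_arm(targets="0.03 0 -0.005 -0.006 0.002 0 0; 0.055 0 -0.005 -0.006 0.002 0 0; 0.063 0 -0.005 -0.006 0.002 0 0; 0.067 0 -0.005 -0.006 0.002 0 0; 0.071 0 -0.005 -0.006 0.002 0 0; 0.074 0 -0.005 -0.006 0.002 0 0; 0.076 0 -0.005 -0.006 0.002 0 0; 0.076 0 -0.005 -0.006 0.002 0 0")

```text
time: 6.68
eef_pos: [0.5414, -0.041, 0.3455]
orientation: [0.527, 0.472, -0.525, 0.472]
ft_force: [-3.1, 2.8, 7.2]
opening: 0.003
```

```bash
python3 - <<'E'
from h import *
s=get_state();print(s["eef_pos"],s["ft_force"])
E
```

```text
[ 0.54138422 -0.04103992  0.3454641 ] [-3.06304769  2.81753674  7.16938937]
```

Call:
step_arm(targets="0.002 0 0.003 0 0 0 0; 0.003 0 0.004 0 0 0 0; 0.004 0 0.004 0 0 0 0; 0.004 0 0.004 0 0 0 0")

```text
time: 7.02
eef_pos: [0.5418, -0.0423, 0.345]
orientation: [0.528, 0.472, -0.523, 0.473]
ft_force: [-14.5, 13.1, 40.3]
opening: 0.004
```

```bash
python3 - <<'E'
from h import *
s=get_state();print(s["eef_pos"],s["ft_force"])
print(tgt((.5475,.018,.42),np.radians(-7)))
o=snap("g")
q=proj(o["side"],(.54,-.046,.256)).astype(int)
im=o["side"]["pixels"][q[1]-60:q[1]+60,q[0]-80:q[0]+80,::-1]
cv2.imwrite(f"pics/g_sidez.png",cv2.resize(im,None,fx=4.5,fy=4.5,interpolation=cv2.INTER_CUBIC))
E
```

```text
[ 0.54180477 -0.04231084  0.34497806] [-14.50098779  13.12962918  40.28891417]
[-0.0748 -0.0003 -0.0609  0.0162 -0.004  -0.0061]
```

View pics/g_sidez.png

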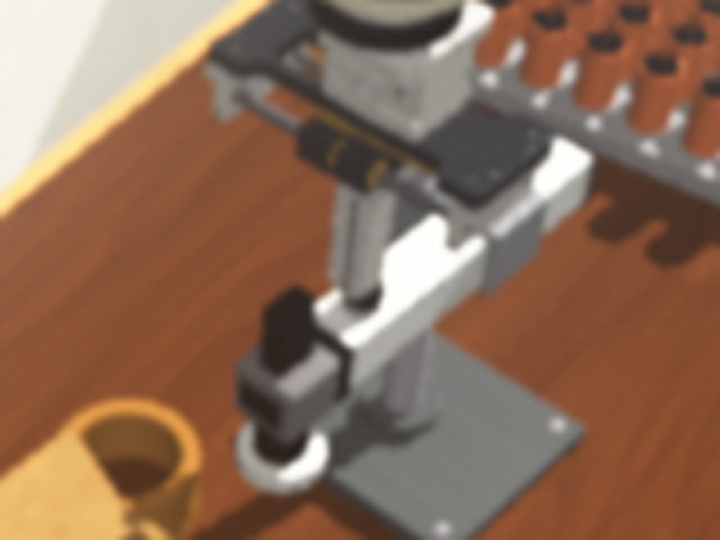

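The button is at its stop: fingertip z is 0.248 and the force rose sharply. Lifting off and moving to the grip.

Call:
step_arm(targets="-0.02 0 0 0 0 0 0; -0.055 0 -0.01 0.005 0 0 0.2; -0.075 0 -0.03 0.016 -0.004 -0.006 0.6; -0.075 0 -0.05 0.016 -0.004 -0.006 0.6; -0.075 0 -0.061 0.016 -0.004 -0.006 0.6; -0.075 0 -0.061 0.016 -0.004 -0.006 0.6; -0.075 0 -0.061 0.016 -0.004 -0.006 0.6")

```text
time: 7.7
eef_pos: [0.5477, 0.0179, 0.4197]
orientation: [-0.529, -0.469, 0.53, -0.469]
ft_force: [-0.5, -0.8, 0.1]
opening: 0.389
```

```bash
python3 - <<'E'
from h import *
s=get_state();print(s["eef_pos"],s["ft_force"],s["opening"])
print(tgt((.5475,.018,.341),np.radians(-7)))
o=snap("i")
q=proj(o["side"],(.54,-.01,.256)).astype(int)
im=o["side"]["pixels"][q[1]-60:q[1]+60,q[0]-80:q[0]+80,::-1]
cv2.imwrite(f"pics/i_sidez.png",cv2.resize(im,None,fx=4.5,fy=4.5,interpolation=cv2.INTER_CUBIC))
E
```

```text
[0.54767617 0.01793693 0.4197382 ] [-0.45847353 -0.81864777  0.06264688] 0.3886359710467911
[ 0.0787 -0.0001 -0.0001  0.001   0.0003  0.0005]
```

View pics/i_sidez.png

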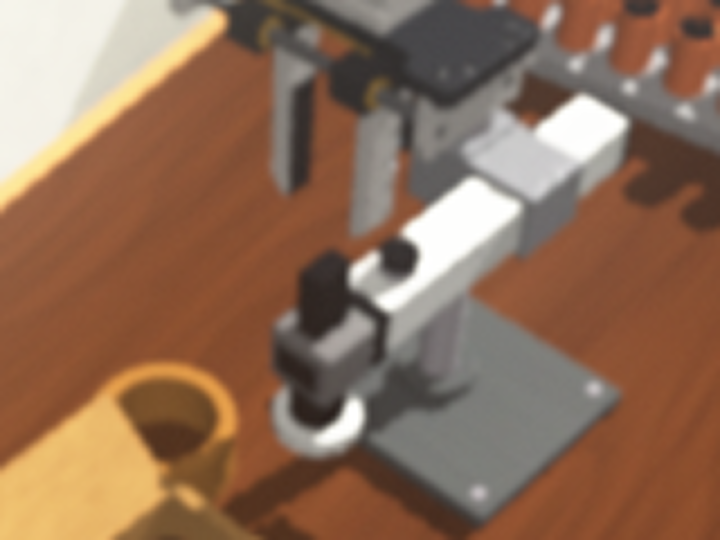

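The lock button is visibly lower and the open fingers are above the grip. Descend and close on it.

Call:
step_arm(targets="0.025 0 0 0 0 0 0.6; 0.05 0 0 0 0 0 0.6; 0.068 0 0 0 0 0 0.6; 0.079 0 0 0 0 0 0.6; 0.079 0 0 0 0 0 0.6; 0.079 0 0 0 0 0 0; 0.079 0 0 0 0 0 0; 0.079 0 0 0 0 0 0; 0.079 0 0 0 0 0 0; 0.079 0 0 0 0 0 0; 0.079 0 0 0 0 0 0; 0.079 0 0 0 0 0 0", squeeze=30)

```text
time: 8.8
eef_pos: [0.5478, 0.0169, 0.3409]
orientation: [-0.53, -0.468, 0.53, -0.468]
ft_force: [1.6, 0.2, 2.3]
opening: 0.188
```

```bash
python3 - <<'E'
from h import *
s=get_state();print(s["eef_pos"],s["ft_force"],s["opening"],s["qpos"])
v=np.array([np.sin(np.radians(7)),np.cos(np.radians(7)),0])
print(tgt(s["eef_pos"]+v*.15,np.radians(-7)))
o=snap("j")
q=proj(o["side"],(.54,-.01,.256)).astype(int)
im=o["side"]["pixels"][q[1]-60:q[1]+60,q[0]-80:q[0]+80,::-1]
cv2.imwrite(f"pics/j_sidez.png",cv2.resize(im,None,fx=4.5,fy=4.5,interpolation=cv2.INTER_CUBIC))
E
```

```text
[0.54781778 0.01692477 0.34091685] [1.55971218 0.23702916 2.3234436 ] 0.18776886229113016 [ 0.49706497  0.315817   -0.71376789  1.74361848  0.22358209  1.16524919
 -0.40418156]
[-1.0e-04 -1.0e-04 -1.5e-01 -8.0e-04  4.0e-04  1.0e-04]
```

View pics/j_sidez.png

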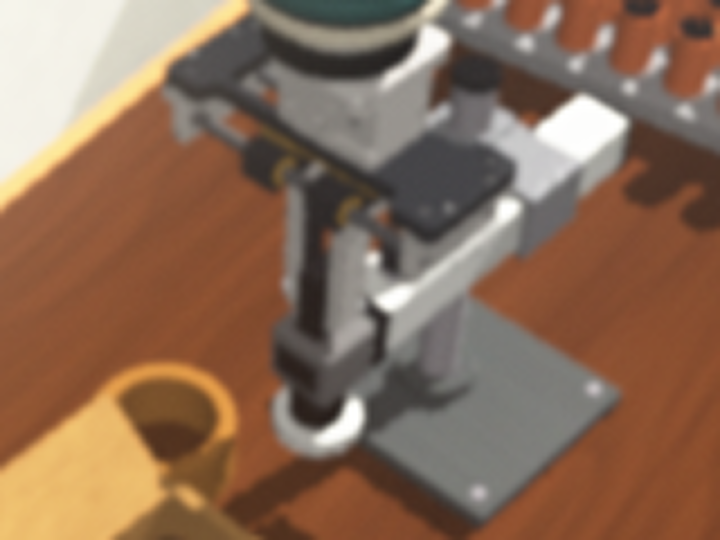

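Opening is 17.7 mm, which matches the 18 mm grip. Drawing the boom out slowly.

Call:
step_arm(targets="0 0 -0.006 0 0 0 0; 0 0 -0.015 0 0 0 0; 0 0 -0.027 0 0 0 0; 0 0 -0.04 0 0 0 0; 0 0 -0.05 0 0 0 0; 0 0 -0.05 0 0 0 0")

```text
time: 9.4
eef_pos: [0.554, 0.0679, 0.3409]
orientation: [-0.529, -0.469, 0.529, -0.469]
ft_force: [-0.7, -3.7, 5.3]
opening: 0.186
```

```bash
python3 - <<'E'
from h import *
s=get_state();print(s["eef_pos"],s["ft_force"],s["opening"],s["torque"])
v=np.array([np.sin(np.radians(7)),np.cos(np.radians(7)),0])
print(tgt(np.array([.5478,.0169,.341])+v*.15,np.radians(-7)))
E
```

```text
[0.5540487  0.06787963 0.34091599] [-0.65007132 -3.72194521  5.33636211] 0.18567283264598577 [-0.84639407  0.23584107 -0.00954272]
[-0.0001  0.0001 -0.0986  0.0007  0.0004 -0.0002]
```

The boom is sliding: the pull reads about 4 N, as the spring should give. Continuing to near the mark.

Call:
step_arm(targets="0 0 -0.012 0 0 0 0; 0 0 -0.028 0 0 0 0; 0 0 -0.045 0 0 0 0; 0 0 -0.062 0 0 0 0; 0 0 -0.078 0 0 0 0; 0 0 -0.09 0 0 0 0; 0 0 -0.096 0 0 0 0; 0 0 -0.0985 0 0 0 0; 0 0 -0.0985 0 0 0 0; 0 0 -0.0985 0 0 0 0")

```text
time: 10.23
eef_pos: [0.566, 0.1649, 0.3409]
orientation: [-0.529, -0.468, 0.53, -0.469]
ft_force: [-2.1, -5.2, 5.6]
opening: 0.194
```

```bash
python3 - <<'E'
from h import *
s=get_state();print(s["eef_pos"],s["ft_force"],s["opening"],s["torque"],s["qpos"])
print(np.linalg.norm(s["eef_pos"][:2]-np.array([.5478,.0169])))
o=snap("k")
for c in o:
  q=proj(o[c],(.55,.05,.233)).astype(int)
  im=o[c]["pixels"][q[1]-45:q[1]+45,q[0]-60:q[0]+60,::-1]
  cv2.imwrite(f"pics/k_{c}z.png",cv2.resize(im,None,fx=6.4,fy=6.4,interpolation=cv2.INTER_CUBIC))
  print(q)
E
```

```text
[0.56599886 0.16491744 0.34092972] [-2.08736412 -5.24500919  5.56643558] 0.193759390396119 [-0.95089338  0.38362912  0.03154901] [ 0.23139121  0.40899126 -0.74297528  1.64177962  0.29289998  1.20614431
 -0.69815318]
0.14913202228005473
[242 217]
[268 187]
```

View pics/k_sidez.png

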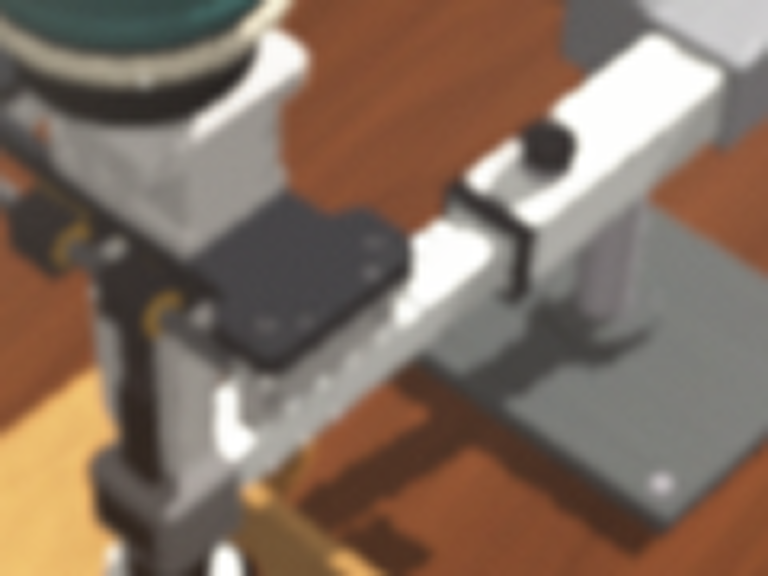

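View pics/k_topz.png

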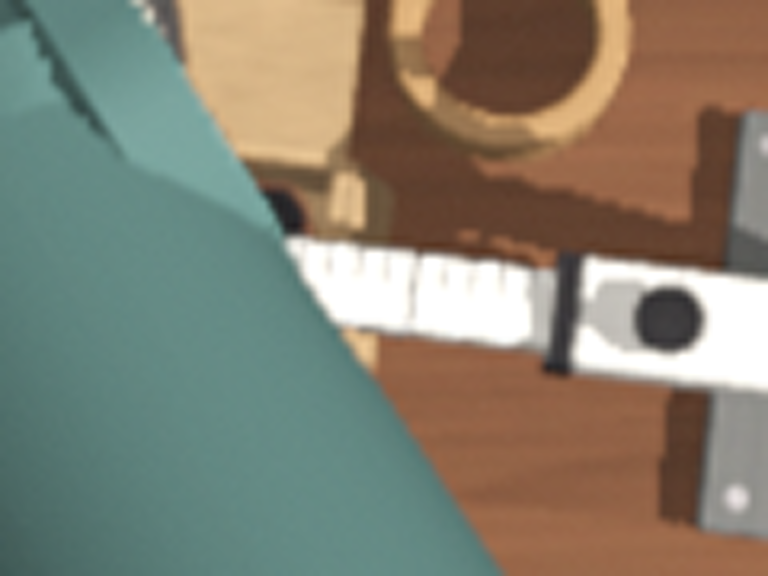

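```bash
python3 - <<'E'
from h import *
d=load("k","top");p=d["pixels"].astype(int)
g=p.sum(2)/3
x0=208-0;y0=187-45
# near tube: sample rows along sleeve dir in native
o=None
M=onz(d,208+560/6.4-.4,y0+312/6.4-.4,.233);print("collar front",M)
v=np.array([np.sin(np.radians(7)),np.cos(np.radians(7))]);u=np.array([v[1],-v[0]])
import scipy.ndimage as nd
for off in (-.010,-.005,0,.005,.010):
  ss=np.arange(-.012,.1,.001);vals=[]
  for s in ss:
    P=np.array([.5435,-.0169])+v*s+u*off
    q=proj(d,(*P,.2305));vals.append(nd.map_coordinates(g,[[q[1]],[q[0]]],order=1)[0])
  print(off,[int(x) for x in vals])
im=d["pixels"][176:204,235:305,::-1]
cv2.imwrite("pics/k_zz.png",cv2.resize(im,None,fx=11,fy=11,interpolation=cv2.INTER_NEAREST))
E
```

```text
collar front [ 0.61114772 -0.06888144  0.233     ]
-0.01 [228, 236, 244, 248, 253, 255, 254, 255, 255, 252, 239, 226, 186, 145, 110, 79, 62, 60, 61, 72, 84, 123, 162, 177, 185, 189, 191, 197, 213, 229, 238, 245, 250, 253, 255, 255, 255, 255, 254, 254, 254, 254, 254, 254, 254, 255, 255, 255, 255, 255, 255, 255, 255, 255, 255, 255, 254, 254, 254, 254, 254, 254, 254, 255, 255, 255, 255, 254, 246, 237, 236, 237, 242, 248, 253, 254, 254, 254, 254, 254, 254, 255, 255, 255, 255, 255, 255, 255, 255, 255, 255, 255, 254, 254, 254, 253, 253, 240, 227, 203, 173, 150, 134, 119, 116, 111, 112, 114, 115, 116, 117, 117]
-0.005 [188, 188, 189, 190, 195, 200, 215, 229, 233, 234, 220, 197, 168, 130, 96, 79, 62, 60, 60, 72, 90, 114, 147, 176, 182, 188, 192, 196, 214, 238, 252, 253, 255, 255, 254, 255, 255, 255, 254, 255, 255, 255, 255, 255, 255, 255, 255, 255, 255, 255, 255, 255, 255, 255, 255, 255, 255, 254, 255, 255, 255, 255, 255, 255, 255, 255, 255, 255, 249, 233, 221, 234, 247, 251, 254, 254, 255, 255, 255, 255, 255, 255, 255, 255, 255, 255, 255, 255, 255, 255, 255, 255, 255, 255, 255, 255, 255, 25
[... 1048 characters left out ...]
 254, 255, 255, 254, 249, 244, 244, 246, 249, 252, 254, 254, 255, 255, 255, 245, 234, 236, 244, 250, 253, 255, 255, 255, 244, 233, 212, 188]
0.01 [191, 191, 192, 192, 193, 200, 212, 226, 241, 252, 235, 218, 177, 132, 100, 75, 60, 59, 60, 71, 82, 118, 156, 176, 187, 193, 192, 190, 184, 178, 194, 213, 228, 240, 248, 249, 251, 251, 251, 239, 227, 232, 245, 253, 254, 255, 255, 254, 250, 244, 242, 241, 242, 246, 250, 251, 252, 252, 252, 249, 244, 245, 250, 254, 254, 254, 254, 253, 240, 223, 217, 225, 235, 243, 252, 252, 253, 253, 253, 249, 241, 237, 245, 253, 252, 252, 252, 250, 243, 230, 223, 233, 243, 247, 252, 253, 254, 254, 254, 252, 247, 241, 245, 249, 250, 250, 250, 250, 248, 240, 232, 234]
```

View pics/k_zz.png

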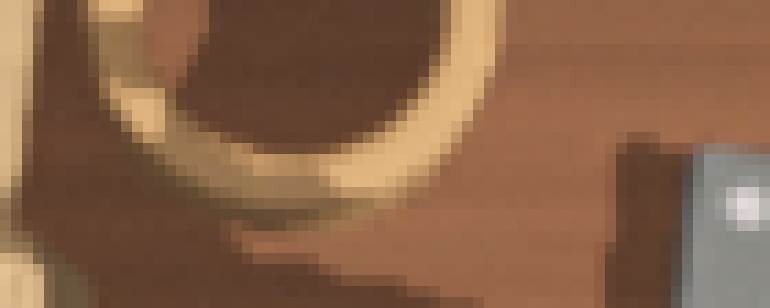

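The camera profile puts the 100 mm line 48.5–49 mm past the collar front, and the arm travel gives 149.1 mm. So about 1 mm more is needed.

Call:
step_arm(targets="0 0 -0.001 0 0 0 0; 0 0 -0.0012 0 0 0 0; 0 0 -0.0012 0 0 0 0; 0 0 -0.0012 0 0 0 0; 0 0 -0.0012 0 0 0 0; 0 0 -0.0012 0 0 0 0")

```text
time: 10.83
eef_pos: [0.566, 0.1648, 0.3409]
orientation: [-0.529, -0.468, 0.53, -0.469]
ft_force: [-3.3, -4.7, 5.4]
opening: 0.189
```

```bash
python3 - <<'E'
from h import *
import scipy.ndimage as nd
for n in "lm":
  s=get_state();print(s["time"],s["eef_pos"],s["ft_force"],s["opening"],np.abs(s["dq"]).max())
  print(np.linalg.norm(s["eef_pos"][:2]-np.array([.5478,.0169])))
  o=snap(n)
d=o["top"];g=d["pixels"].astype(float).mean(2)
v=np.array([np.sin(np.radians(7)),np.cos(np.radians(7))]);u=np.array([v[1],-v[0]])
ss=np.arange(-.012,.1,.0005)
acc=np.zeros(len(ss))
for off in np.arange(-.008,.0081,.002):
  for i,s in enumerate(ss):
    P=np.array([.5435,-.0169])+v*s+u*off
    q=proj(d,(*P,.2305));acc[i]+=nd.map_coordinates(g,[[q[1]],[q[0]]],order=1)[0]/9
m=(ss>.05)&(ss<.066);w=255-acc[m];w-=w.min();print("line100",(ss[m]*w).sum()/w.sum())
i=np.where((acc[:-1]<120)&(acc[1:]>=120))[0];print("collar front",ss[i])
for c in o:
  im=o[c]["pixels"][120:310,90:360,::-1];cv2.imwrite(f"pics/m_{c}z.png",cv2.resize(im,None,fx=2.9,fy=2.9,interpolation=cv2.INTER_CUBIC))
E
```

```text
10.8333 [0.56604237 0.16480346 0.34092321] [-3.28974734 -4.70100338  5.37802098] 0.18866348988844242 0.002112215805698601
0.14902422135423074
10.9333 [0.56604566 0.16479728 0.34091208] [-2.94669232 -5.50529131  4.39579094] 0.18789680767630795 0.0017285949210270868
0.14901848298728798
line100 0.05820388623571153
collar front [0.0085]
```

View pics/m_sidez.png

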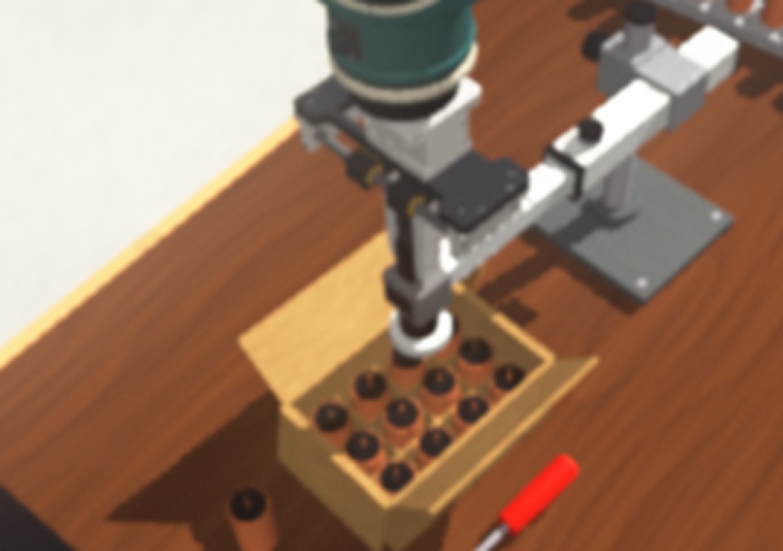

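View pics/m_topz.png

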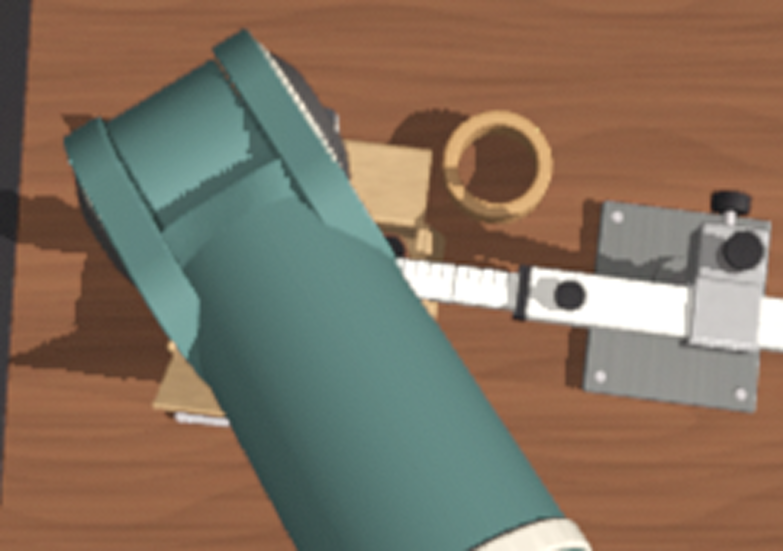

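Call:
step_arm(targets="0 0 -0.001 0 0 0 0; 0 0 -0.002 0 0 0 0; 0 0 -0.002 0 0 0 0; 0 0 -0.002 0 0 0 0; 0 0 -0.002 0 0 0 0; 0 0 -0.002 0 0 0 0")

```text
time: 11.53
eef_pos: [0.5662, 0.1658, 0.3409]
orientation: [-0.529, -0.468, 0.531, -0.468]
ft_force: [-3.5, -4.3, 3.4]
opening: 0.192
```

```bash
cat > m.py <<'E'
from h import *
import scipy.ndimage as nd,sys
for k in range(2):
  s=get_state();print(s["time"],s["eef_pos"],s["ft_force"],s["opening"],np.linalg.norm(s["eef_pos"][:2]-np.array([.5478,.0169])))
  o=snap(sys.argv[1]+str(k))
d=o["top"];g=d["pixels"].astype(float).mean(2)
v=np.array([np.sin(np.radians(7)),np.cos(np.radians(7))]);u=np.array([v[1],-v[0]])
ss=np.arange(-.012,.1,.0005)
acc=np.zeros(len(ss))
for off in np.arange(-.008,.0081,.002):
  for i,s in enumerate(ss):
    P=np.array([.5435,-.0169])+v*s+u*off
    q=proj(d,(*P,.2305));acc[i]+=nd.map_coordinates(g,[[q[1]],[q[0]]],order=1)[0]/9
m=(ss>.05)&(ss<.066);w=255-acc[m];w-=w.min();w[w<8]=0;print("line100",(ss[m]*w).sum()/w.sum())
i=np.where((acc[:-1]<120)&(acc[1:]>=120))[0];print("collar front",ss[i])
print(np.round(acc[(ss>0)&(ss<.022)]))
E
python3 m.py n
```

```text
11.5333 [0.5662016  0.16581323 0.34093833] [-3.46099116 -4.31010031  3.35683111] 0.19219132414088674 0.1500458909426816
11.6333 [0.56619721 0.16580846 0.34092555] [-2.73466009 -4.28892366  3.42544838] 0.18717280548335638 0.1500406135262768
line100 0.059334994424705384
collar front [0.0095]
[154. 138. 121. 105.  91.  80.  71.  66.  62.  61.  60.  60.  60.  62.
  65.  69.  77.  87. 100. 115. 132. 148. 161. 171. 178. 182. 185. 187.
 189. 191. 193. 196. 202. 210. 219. 228. 234. 238. 240. 243. 247. 250.
 253. 254.]
```

```bash
python3 - <<'E'
from h import *
t=load("f","top");s=load("e","side")
n,e=two(t,(340/1.5,405/1.5),s,(100+588/3,120+373/3));print("near edge",n,e)
f,e2=two(t,(239/1.5,245/1.5),s,(100+220/3,120+352/3));print("far edge",f,e2)
u=np.array([.9945,-.1045])
for P,sg in((n,-1),(f,1)):
  x=sg*((P[:2]-[.563,.172])@u)-.07;z=P[2]-.09;print(x,z,np.pi-np.arctan2(z,x))
s=get_state();print(s["dq"])
E
```

```text
near edge [0.43465087 0.08630276 0.1309404 ] 0.0007201846041596114
far edge [0.69408869 0.25591914 0.13056281] 0.0024847453013205627
0.048687843522345134 0.040940396143067354 2.4424199651101945
0.05159815481247332 0.040562810187858706 2.475366999438079
[-0.00121867 -0.00162195  0.00121632  0.00016302  0.00059387 -0.00077225
  0.00156688]
```

Both flaps measure about 2.45 rad, the lock is down, the boom is at 150 mm and the arm is steady. Handing in.

```bash
python3 -c "
from plant import *
job_done();s=get_state();print(s['time'],s['eef_pos'],s['opening'])"
```

```text
the job is handed in; nothing more can be done
the job is handed in; nothing more can be done
```

I folded both long flaps back, pressed the lock button to its stop, then drew the boom to the 150 mm mark. I handed the job in at about 11.6 s of the 54 s allowed, still gripping the boom there.

**Last checks**
- **Flaps:** the two camera views put the near flap at about 2.44 rad and the far flap at about 2.48 rad. Folded back counts from 1.9.
- **Lock:** the button hit its stop with the fingertips 0.248 m above the bench, which matches fully down. The side view also showed it lower.
- **Boom:** arm travel gave 150.0 mm and the scale in the top view about 149.8 mm. The grip was closed on 18 mm at 30 N, the joints were almost still, and the spring pull read about 4.3 N, where 5.2 N was expected.
- **Other things:** the pictures show no movement of the tape roll or loose can, or of the screwdriver where it was in view.

**One concern:** confirming the button was at its stop briefly raised the push on it to 40.3 N vertically (about 45 N in all). The 40 N limit is for the arm or the gripper's body. This was at the fingertips, so I don't think it counts, but I can't be sure.

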